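# Release a spent drying tube from its push-fit fitting

## Robot

A 7-joint arm with a two-finger parallel gripper is mounted at the origin on the work surface. World frame = base frame: x ahead of the robot, y to its left, z up, the work surface at z = 0. Lengths are in m, angles in rad, forces in N, time in s.
With the tool pointing down it reaches from about 0.4 to 0.85 m from the base axis. Payload 4.5 kg.
Tool frame: the origin (TCP) lies on the centre line of the jaws, within the pads' length; the fingertips stand 17 mm ahead of it and the grasp point (between the pads) lies 2 mm behind it (r.tip_reach is the distance from the TCP to the fingertips, in m); z points along the fingers, y is the line along which they close (so a half turn about z gives the same grasp; the last joint's range is limited). The gripper opens to 88 mm and grips with 3 to 60 N. Pads are 18 mm wide; open, the fingers measure 123 mm over their backs; the gripper's body (75 mm by 187 mm) begins 45 mm behind the grasp point.
Start: joints at [-1.175, 0.689, -0.195, 1.565, 0.157, 0.902, -0.215], TCP at [0.221, 0.585, 0.256] pointing down, gripper open.
Joint ranges: [-3.01, 3.01], [-0.46, 2.08], [-1.47, 1.51], [0.13, 2.56], [-1, 4.14], [0.04, 2.09], [-2.66, 2.66]. Speed limits (rad/s): [2.57, 2.57, 3.14, 3.14, 3.14, 3.14, 3.14].

## Interface

Orientations are given as a unit quaternion [x, y, z, w].
In Python, from plant import r gives the robot as it stands.
- The arm moves only by the tool step_arm, never from a script. Its argument "steps" is a list of rows, each a list of 7 numbers: the shift along the tool's x, y, z in cm, then the turn, a rotation vector about the tool's x, y, z in degrees, then the gripper's target within -1 to 1 (shut at 1, half-way at 0, fully open at -1). A call has 1 to 8 rows; each row shifts and turns the commanded pose from where the row before left it, along the tool's axes as they then stand; what a row does not reach is not made up. A row lasts 1/8 s, in which the tool goes at most 62.5 mm and 10.7 degrees, less where a joint would pass 70% of its speed; a pose out of reach is approached as far as the arm can. A call with a gripper value outside its range is refused whole. The fingers move at their own pace and stop on an object; "force" is the grip in N (left out, the last holds). Time passes only in rows, so rows that do not move let the fingers close. It gives the time, the measured TCP pose, the force, the opening and the grip force at its end, in the units of the state.
- r.get_state(): the state, without advancing time (a new reading comes with each control period).
- r.snapshot(name): name is "scene" or "top" or "wrist"; returns a dict with "pixels" (400x640x3 uint8, red, green, blue), "fx", "fy", "cx", "cy" (pixels), "dist_coeffs" ([k1, k2, p1, p2, k3] as OpenCV has them; the pictures are not rectified), "cam_to_world" (4x4, takes a point from camera to world coordinates). Camera axes: x right, y down, z forward; pixel columns grow to the right and rows downward; lengths in m; the calibration is good to about 2 mm. A picture is of the moment at which its call begins. There is no depth.
- r.finish_job(): hands the job in; it is judged then, once.
The state is a dict: "clock": time; "q": joint angles; "qd": joint speeds; "joint_torque": joint torques, N m; "tool_pos": TCP position; "eef_rot": TCP orientation; "contact_force": force on the tool from outside, world axes, zero at the start; "moment": the same for the moment, N m; "opening": opening from 0.0 (shut) to 1.0 (fully open); "finger_force": force on a finger pad.
Only numpy, scipy, OpenCV 4.12 (cv2) and the standard library are available. Lean on these libraries where they do the work, as an engineer would, in place of code of your own. Each camera call takes 0.05 s, during which the arm holds its last target. There are 200 camera calls.

## Task

The drying tube with the yellow cap is spent: press the blue collet ring around it fully down (it stays down) and pull the tube straight up out of its fitting. Then set it down in the white tray, lowering it in rather than dropping it, and leave the other two tubes plugged in where they are.

Things in the scene. Friction and masses are not known exactly. Their poses are not given: they have to be found in the camera images.
- tube_yellow_mid (a point): Rigid white tube with a yellow cap, 18 mm in diameter, 87 mm long, 25 to 50 g, upright in a grey push-fit fitting. Point at its centre, 43.5 mm above its foot; z along the tube to the cap. Its top is 36 mm above the blue ring's top at the start. Claws in the fitting hold it until the ring is down; then it lifts freely, its foot clear of the ring after about 45 mm. Bore 1 to 2 mm wider all round.
- ring_yellow_top (a point): Centre of the top face of the blue collet ring round that tube; moves down 8 mm with the ring. Ring 48 mm in outer diameter, hole 21 mm, flange 6 mm thick, on a grey fitting 44 mm in diameter. x, y horizontal, z up. The three fittings stand 90 mm apart in a row along this point's y, so fingers placed either side of the tube along its x have the most room.
- ring_yellow (a joint): How far that blue ring is pressed down, m: 0 up (start), 0.008 fully down against the fitting. It moves against about 6 N of friction and stays where it is pushed; the claws let go from about 0.006.
- tray_in (a point): Centre of the inner floor of the white open tray, 140 x 190 mm outside (190 along this point's y), walls 34 mm high and 4 mm thick, floor 4 mm above the table; fixed to the table. x, y along its sides, z up.
- tube_green_mid (a point): White tube like the yellow-capped one but with a green cap, locked in its own fitting with its own blue ring; stays there. Point at its centre, half-way up.
- tube_red_mid (a point): White tube like the yellow-capped one but with a red cap, locked in its own fitting with its own blue ring; stays there. Point at its centre, half-way up.
Not all that is in view belongs to the job. Leave any black look-alike of the part that bears tray_in alone.

How it is judged:
On the way, in this order (a step that is already met when the one before it is completed fails the run):
1. the blue ring of the yellow-capped tube is pressed down while the tube is still in its fitting (value of joint ring_yellow above 0.006 m and z of tube_yellow_mid in the frame of ring_yellow_top below 0.03 m), for 0.1 s.
2. the tube is pulled up clear of its ring in the gripper (z of tube_yellow_mid in the frame of ring_yellow_top above 0.045 m and contact force between the fingers and tube_yellow above 0.5 N), for 0.1 s.
At the end, for the whole second after the job is handed in: The yellow-capped tube is at rest inside the white tray, standing, leaning or lying (its centre between the tray's walls and less than 60 mm above the tray's floor); the green- and red-capped tubes are within 12 mm of where they started (x of tube_yellow_mid in the frame of tray_in between -0.066 and 0.066 m and y of tube_yellow_mid in the frame of tray_in between -0.091 and 0.091 m and z of tube_yellow_mid in the frame of tray_in below 0.06 m and linear speed of tube_yellow below 0.03 m/s and distance of each of tube_green_mid, tube_red_mid from where it was at the start of the episode below 0.012 m); the robot touches nothing.
It fails at once if the yellow-capped tube is let go in the air (its foot more than about 45 mm above the table, away from its fitting) (contact force between the fingers and tube_yellow below 0.01 N and height (world z) of tube_yellow_mid above 0.09 m and horizontal distance between tube_yellow_mid and ring_yellow_top above 0.05 m).
It fails at once if the green- or red-capped tube is moved more than 20 mm (distance of any of tube_green_mid, tube_red_mid from where it was at the start of the episode above 0.02 m).
It also fails if it takes over 38 s, if anything falls off the work surface, if the arm or the gripper's body presses on something with over 40 N, if the wrist force passes 120 N, or if a joint passes its speed limit or range.

## Working session

There is one attempt and no reset: what is moved stays moved. The work goes in short steps, Python scripts to look and compute and a tool call to move; the robot and the scene stay as the last step left them, time stands still between calls to the robot, and variables do not carry over. Pictures are saved under pics/ and viewed, at most 10 in all, crops included, and the job is handed in when it is done.

Besides the shell and the picture viewer there is one more tool, called after "Request:" by a JSON object that holds its "fn" and its "kwargs", one argument or row to a line. step_arm: Moves the arm, as the interface text tells. Its arguments: {"type":"object","properties":{"steps":{"type":"array","items":{"type":"array","items":{"type":"number"}}},"force":{"type":"number"}},"required":["steps"]}

```bash
mkdir -p pics; cat > h.py <<'E'
import cv2,numpy as np
from plant import r
def ray(s,uv):
    K=np.array([[s['fx'],0,s['cx']],[0,s['fy'],s['cy']],[0,0,1.]])
    p=cv2.undistortPoints(np.array(uv,float).reshape(-1,1,2),K,np.array(s['dist_coeffs'],float)).reshape(-1,2)
    T=np.array(s['cam_to_world']);d=np.c_[p,np.ones(len(p))]@T[:3,:3].T
    return T[:3,3],d
def plane(s,uv,z):
    o,d=ray(s,uv);return o+d*((z-o[2])/d[:,2])[:,None]
def snap(n,f):
    s=r.snapshot(n);cv2.imwrite('pics/'+f,s['pixels'][...,::-1]);return s
E
python3 - <<'E'
from h import *
import pickle
S={n:snap(n,n+'0.png') for n in('scene','top')}
pickle.dump(S,open('s0.pkl','wb'))
for n in S:print(n,np.round(S[n]['cam_to_world'],3).tolist(),S[n]['fx'])
cv2.imwrite('pics/both0.png',cv2.resize(np.vstack([S['scene']['pixels'],S['top']['pixels']])[...,::-1],(480,600)))
print(r.get_state())
E
```

```text
scene [[-0.463, 0.673, -0.577, 0.941], [0.886, 0.347, -0.307, 0.231], [-0.007, -0.654, -0.757, 0.677], [0.0, 0.0, 0.0, 1.0]] 446.3905227737266
top [[0.023, -0.99, 0.138, 0.39], [-0.999, -0.026, -0.021, -0.009], [0.024, -0.138, -0.99, 0.817], [0.0, 0.0, 0.0, 1.0]] 415.2576365623836
{'clock': 0.1, 'q': array([-1.17520722,  0.68992457, -0.19449528,  1.56619769,  0.15731052,
        0.90248429, -0.21510904]), 'qd': array([-0.00063193, -0.00098571,  0.00025791, -0.00233037, -0.00057815,
        0.00057543,  0.00043536]), 'joint_torque': array([-3.25343113e-03, -5.28498816e+01, -1.27143033e+00, -1.53836542e+01,
       -5.25250845e-02,  1.99954316e-03,  7.39135226e-05]), 'tool_pos': array([0.22108665, 0.58403813, 0.25498559]), 'eef_rot': array([ 1.79885222e-01,  9.83687271e-01, -8.08205749e-04, -7.87539312e-05]), 'contact_force': array([-0.79693491,  0.17163008,  0.56050226]), 'moment': array([-0.01384523,  0.04118112, -0.07135795]), 'finger_force': 0.0, 'opening': 0.9990837616540317}
```

View pics/top0.png

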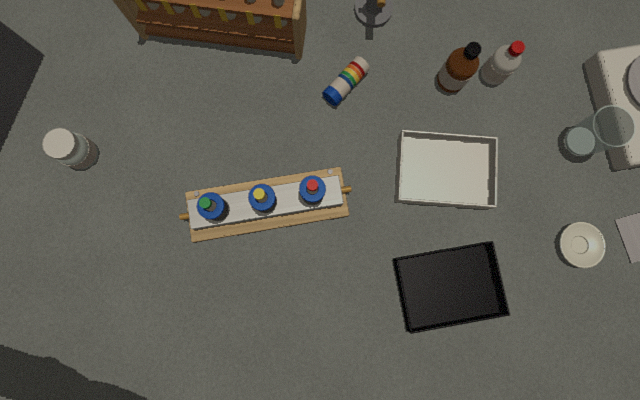

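View pics/scene0.png

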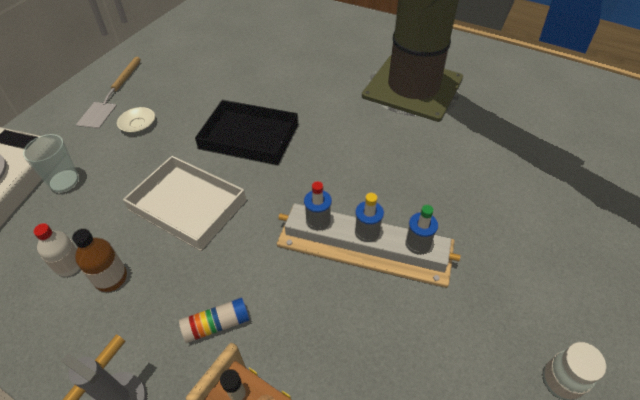

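The top view shows the three fittings at (211,207) green, (262,198) yellow and (312,190) red, the white tray at about (448,170) and the black look-alike at (450,287). The scene view shows the yellow cap at (371,198), its ring at (369,212) and the white tray at (185,200).

```bash
python3 - <<'E'
from h import *
import pickle
S=pickle.load(open('s0.pkl','rb'))
def tri(a,b):
    (o1,d1),(o2,d2)=ray(S['top'],a),ray(S['scene'],b);d1,d2=d1[0],d2[0]
    t=np.linalg.lstsq(np.c_[d1,-d2],o2-o1,rcond=None)[0]
    p,q=o1+t[0]*d1,o2+t[1]*d2;return (p+q)/2,np.linalg.norm(p-q)
def comps(n,lo,hi,box):
    h=cv2.cvtColor(S[n]['pixels'],cv2.COLOR_RGB2HSV);m=cv2.inRange(h,lo,hi)
    x0,y0,x1,y1=box;k=np.zeros_like(m);k[y0:y1,x0:x1]=m[y0:y1,x0:x1]
    c,_=cv2.findContours(k,cv2.RETR_EXTERNAL,cv2.CHAIN_APPROX_NONE)
    return [x for x in c if len(x)>12]
bt=(185,165,340,235);bs=(290,175,450,255)
cy={}
for n,b in(('top',bt),('scene',bs)):
    y=comps(n,(22,120,100),(35,255,255),b);cy[n]=[cv2.minEnclosingCircle(c) for c in y]
    bl=comps(n,(100,130,60),(125,255,255),b)
    cy[n+'b']=sorted([cv2.fitEllipse(cv2.convexHull(c)) for c in bl],key=lambda e:e[0][0])
for k in cy:print(k,[np.round(np.hstack(e),1) for e in cy[k]])
print('cap',tri(cy['top'][0][0],cy['scene'][0][0]))
T=cy['topb'];Q=cy['sceneb'][::-1]
for a,b in zip(T,Q):print('ring',tri(a[0],b[0]))
for z in(.08,.1,.12):print(z,[plane(S['top'],[e[0]],z)[0].round(4) for e in T])
W=plane(S['top'],[(402,132),(497,137),(496,208),(398,203)],.038);print(W.round(3),W.mean(0))
print(tri((402,132),(126,200)), tri((402,132),(202,244)))
E
```

```text
top [array([258.8, 193.6,   5.5])]
topb [array([210.4, 205.4,  25.9,  26.7,  79.2]), array([261.5, 197.2,  25.8,  26.3, 130.3]), array([311.9, 188.7,  25.4,  26.1, 175.1])]
scene [array([371. , 198.6,   6.7])]
sceneb [array([317.2, 200.6,  21.9,  26.9,  87.9]), array([369.1, 212.1,  22.6,  27.5,  96.4]), array([423.1, 224.3,  23. ,  28.6, 104. ])]
cap (array([0.4985267 , 0.08644335, 0.13106668]), np.float64(0.0012768610311685736))
ring (array([0.48101658, 0.17430229, 0.09554803]), np.float64(0.001248124106989256))
ring (array([0.49799558, 0.08613959, 0.09553283]), np.float64(0.0017437489901832325))
ring (array([ 0.51553735, -0.00181973,  0.09566986]), np.float64(0.002380032006906197))
0.08 [array([0.4828, 0.1789, 0.08  ]), array([0.5  , 0.089, 0.08 ]), array([ 0.5177, -0.0006,  0.08  ])]
0.1 [array([0.4803, 0.1738, 0.1   ]), array([0.497 , 0.0864, 0.1   ]), array([ 0.5143, -0.0008,  0.1   ])]
0.12 [array([0.4777, 0.1687, 0.12  ]), array([0.494 , 0.0837, 0.12  ]), array([ 0.5108, -0.001 ,  0.12  ])]
[[ 0.642 -0.173  0.038]
 [ 0.637 -0.359  0.038]
 [ 0.497 -0.352  0.038]
 [ 0.502 -0.165  0.038]] [ 0.569486   -0.26218159  0.038     ]
(array([ 0.65659293, -0.20084848,  0.13332968]), np.float64(0.12437638364762806)) (array([ 0.64553122, -0.17296275,  0.02014892]), np.float64(0.007555836271964474))
```

Request:
{"fn": "step_arm", "kwargs": {
  "steps": [
    [-4.36, -3.69, 0, 0, 0, 0, 0.4],
    [-4.36, -3.69, 0, 0, 0, 0, 0.4],
    [-4.36, -3.69, 0, 0, 0, 0, 0.4],
    [-4.36, -3.69, 0, 0, 0, 0, 0.4],
    [-4.36, -3.69, 0, 0, 0, 0, 0.4],
    [-4.36, -3.69, 0, 0, 0, 0, 0.4],
    [-4.36, -3.69, 0, 0, 0, 0, 0.4],
    [-4.36, -3.69, 0, 0, 0, 0, 0.4]
  ]
}}

```text
clock: 1.1
tool_pos: [0.4436, 0.1833, 0.2556]
eef_rot: [0.18, 0.984, 0.0, -0.0]
contact_force: [1.1, 0.9, 0.4]
opening: 0.296
finger_force: 0.0
```

Request:
{"fn": "step_arm", "kwargs": {
  "steps": [
    [-4.36, -3.69, 0, 0, 0, 0, 0.4],
    [-4.36, -3.69, 0, 0, 0, 0, 0.4],
    [0, 0, 0, 0, 0, 9.7, 0.4],
    [0, 0, 0, 0, 0, 9.7, 0.4],
    [0, 0, 0, 0, 0, 9.7, 0.4],
    [0, 0, 0, 0, 0, 9.7, 0.4],
    [0, 0, 0, 0, 0, 9.7, 0.4],
    [0, 0, 0, 0, 0, 9.7, 0.4]
  ]
}}

```text
clock: 2.1
tool_pos: [0.4981, 0.0851, 0.2554]
eef_rot: [0.638, 0.77, -0.0, -0.0]
contact_force: [0.8, 0.1, -1.1]
opening: 0.3
finger_force: 0.0
```

```bash
python3 - <<'E'
from h import *
from scipy.spatial.transform import Rotation as R
s=r.get_state();M=R.from_quat(s['eef_rot']).as_matrix()
print(s['clock'],s['tool_pos'],s['opening'],s['contact_force'],s['q'].round(2));print(M.round(3))
w=snap('wrist','w1.png')
h=cv2.cvtColor(w['pixels'],cv2.COLOR_RGB2HSV)
for n,lo,hi,z in(('y',(22,120,100),(35,255,255),.133),('b',(100,130,60),(125,255,255),.097)):
    c=cv2.findContours(cv2.inRange(h,lo,hi),0,1)[0]
    for x in c:
        if len(x)>30:
            (u,rad)=cv2.minEnclosingCircle(x);print(n,u,rad,plane(w,[u],z)[0].round(4))
E
```

```text
2.1 [0.49807443 0.08512952 0.2554482 ] 0.29961510471799796 [ 0.75743379  0.0994223  -1.14112583] [-0.29  0.53  0.04  1.93 -0.03  0.68 -0.04]
[[-0.187  0.982 -0.001]
 [ 0.982  0.187 -0.   ]
 [ 0.    -0.001 -1.   ]]
y (614.0, 263.0) 18.43918800354004 [0.7974 0.0711 0.133 ]
y (630.731689453125, 218.86585998535156) 9.732743263244629 [0.7904 0.1181 0.133 ]
y (321.79998779296875, 194.5) 11.562541007995605 [0.4981 0.0871 0.133 ]
b (456.5, 276.0) 10.547611236572266 [0.6629 0.0108 0.097 ]
b (320.5625, 265.0) 20.659635543823242 [ 0.5137 -0.0024  0.097 ]
b (322.7467346191406, 84.4669189453125) 26.562761306762695 [0.4821 0.176  0.097 ]
```

View pics/w1.png

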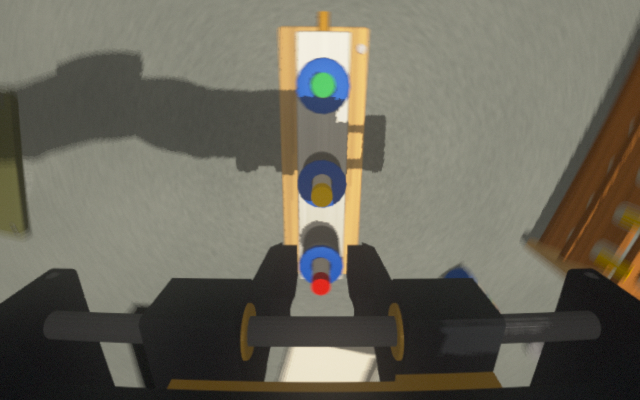

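The wrist picture shows the yellow cap at (322,194), centred between the fingers. Its position agrees with the earlier measurement to about 1 mm.

Request:
{"fn": "step_arm", "kwargs": {
  "steps": [
    [0.15, 0, 3, 0, 0, 0, 0.4],
    [0, 0, 4, 0, 0, 0, 0.4],
    [0, 0, 3, 0, 0, 0, 0.4],
    [0, 0, 2, 0, 0, 0, 0.4],
    [0, 0, 1, 0, 0, 0, 0.4],
    [0, 0, 0.5, 0, 0, 0, 0.4],
    [0, 0, 0, 0, 0, 0, 0.4]
  ]
}}

```text
clock: 3.02
tool_pos: [0.4983, 0.0867, 0.1209]
eef_rot: [0.635, 0.772, 0.0, 0.0]
contact_force: [0.6, -0.4, -0.9]
opening: 0.303
finger_force: 0.0
```

Request:
{"fn": "step_arm", "kwargs": {
  "steps": [
    [0, 0, 0.2, 0, 0, 0, 0.4],
    [0, 0, 0.2, 0, 0, 0, 0.4],
    [0, 0, 0.2, 0, 0, 0, 0.4],
    [0, 0, 0.2, 0, 0, 0, 0.4]
  ]
}}

```text
clock: 3.52
tool_pos: [0.4984, 0.0867, 0.1132]
eef_rot: [0.636, 0.772, 0.0, 0.0]
contact_force: [-1.0, 0.5, 6.5]
opening: 0.303
finger_force: 3.0
```

Request:
{"fn": "step_arm", "kwargs": {
  "steps": [
    [0, 0, 0.2, 0, 0, 0, 0.4],
    [0, 0, 0.2, 0, 0, 0, 0.4]
  ]
}}

```text
clock: 3.78
tool_pos: [0.4983, 0.0867, 0.1092]
eef_rot: [0.636, 0.772, 0.0, 0.0]
contact_force: [-0.2, -0.4, 6.0]
opening: 0.297
finger_force: 3.0
```

Request:
{"fn": "step_arm", "kwargs": {
  "steps": [
    [0, 0, 0.2, 0, 0, 0, 0.4],
    [0, 0, 0.1, 0, 0, 0, 0.4]
  ]
}}

```text
clock: 4.03
tool_pos: [0.4984, 0.0867, 0.1082]
eef_rot: [0.636, 0.772, 0.001, 0.0]
contact_force: [-5.9, -1.0, 36.1]
opening: 0.303
finger_force: 17.8
```

Request:
{"fn": "step_arm", "kwargs": {
  "steps": [
    [0, 0, 0.1, 0, 0, 0, 0.4],
    [0, 0, 0, 0, 0, 0, 0.4]
  ]
}}

```text
clock: 4.28
tool_pos: [0.4984, 0.0867, 0.1081]
eef_rot: [0.636, 0.772, 0.001, 0.001]
contact_force: [-6.5, -1.1, 37.0]
opening: 0.303
finger_force: 18.5
```

The ring hit its hard stop at 37 N. Next I back off slightly, grip the tube and lift.

Request:
{"fn": "step_arm", "kwargs": {
  "steps": [
    [0, 0, -0.3, 0, 0, 0, 0.4],
    [0, 0, -0.2, 0, 0, 0, 1],
    [0, 0, 0, 0, 0, 0, 1],
    [0, 0, 0, 0, 0, 0, 1],
    [0, 0, 0, 0, 0, 0, 1]
  ],
  "force": 20
}}

```text
clock: 4.9
tool_pos: [0.4983, 0.0867, 0.1099]
eef_rot: [0.636, 0.772, 0.0, 0.0]
contact_force: [-0.4, -0.6, 7.7]
opening: 0.195
finger_force: 20.0
```

Request:
{"fn": "step_arm", "kwargs": {
  "steps": [
    [0, 0, -0.5, 0, 0, 0, 1],
    [0, 0, -1, 0, 0, 0, 1],
    [0, 0, -1, 0, 0, 0, 1]
  ]
}}

```text
clock: 5.28
tool_pos: [0.4981, 0.0866, 0.1353]
eef_rot: [0.636, 0.772, -0.0, -0.0]
contact_force: [0.4, -0.4, -1.2]
opening: 0.197
finger_force: 20.0
```

Request:
{"fn": "step_arm", "kwargs": {
  "steps": [
    [0, 0, -1.5, 0, 0, 0, 1],
    [0, 0, -2, 0, 0, 0, 1],
    [0, 0, -2, 0, 0, 0, 1],
    [0, 0, -2, 0, 0, 0, 1],
    [0, 0, -2, 0, 0, 0, 1],
    [0, 0, -2, 0, 0, 0, 1],
    [0, 0, 0, 0, 0, 0, 1]
  ]
}}

```text
clock: 6.15
tool_pos: [0.4989, 0.0868, 0.2515]
eef_rot: [0.636, 0.772, 0.002, 0.001]
contact_force: [-0.9, 0.2, -0.8]
opening: 0.196
finger_force: 20.0
```

```bash
python3 - <<'E'
from h import *
from scipy.spatial.transform import Rotation as R
s=r.get_state();M=R.from_quat(s['eef_rot']).as_matrix()
w=snap('scene','s2.png')
t=np.array([.5695,-.262,s['tool_pos'][2]]);print(s['tool_pos'],s['opening'],(M.T@(t-s['tool_pos']))*100)
E
```

```text
[0.49894051 0.08675169 0.25153018] 0.19643388336932496 [-3.55810430e+01  2.30506467e-01 -8.54015851e-03]
```

View pics/s2.png

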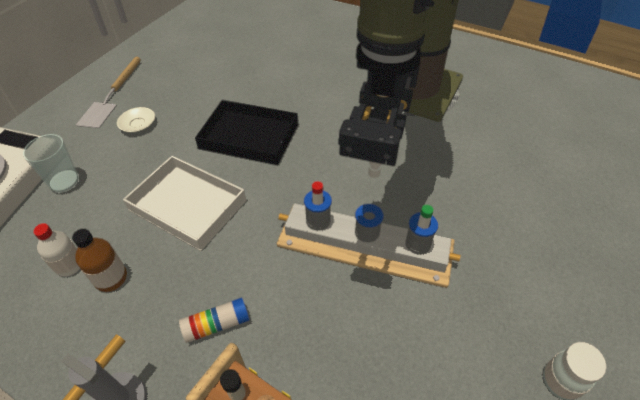

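The tube is out: its foot shows below the gripper at (374,170) and the yellow ring is empty at (369,215). Next I carry it to the tray.

Request:
{"fn": "step_arm", "kwargs": {
  "steps": [
    [-3, 0, 0, 0, 0, 0, 1],
    [-5, 0, 0, 0, 0, 0, 1],
    [-5, 0, 0, 0, 0, 0, 1],
    [-5, 0, 0, 0, 0, 0, 1],
    [-5, 0, 0, 0, 0, 0, 1],
    [-5, 0, 0, 0, 0, 0, 1],
    [-5, 0, 0, 0, 0, 0, 1],
    [-2.6, 0.2, 0, 0, 0, 0, 1]
  ]
}}

```text
clock: 7.2
tool_pos: [0.5672, -0.266, 0.2484]
eef_rot: [0.637, 0.771, -0.001, -0.001]
contact_force: [0.7, 0.6, -0.6]
opening: 0.194
finger_force: 20.0
```

Request:
{"fn": "step_arm", "kwargs": {
  "steps": [
    [0, 0, 0, 0, 0, 0, 1],
    [0, 0, 3, 0, 0, 0, 1],
    [0, 0, 4, 0, 0, 0, 1],
    [0, 0, 4, 0, 0, 0, 1],
    [0, 0, 3, 0, 0, 0, 1],
    [0, 0, 2, 0, 0, 0, 1],
    [0, 0, 1, 0, 0, 0, 1],
    [0, 0, 0, 0, 0, 0, 1]
  ]
}}

```text
clock: 8.2
tool_pos: [0.5684, -0.2619, 0.0796]
eef_rot: [0.635, 0.772, 0.0, -0.0]
contact_force: [0.5, -0.2, 0.5]
opening: 0.2
finger_force: 20.0
```

```bash
python3 - <<'E'
from h import *
w=snap('scene','s3.png')
E
```

```text
(no output)
```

View pics/s3.png

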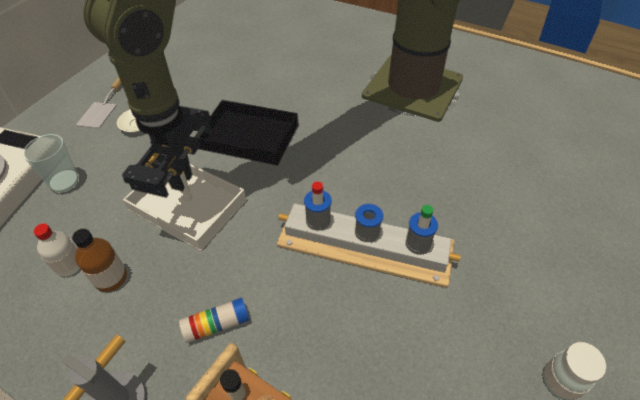

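The tube hangs over the middle of the white tray, with its foot at about (187,205). Now I lower it until it touches.

Request:
{"fn": "step_arm", "kwargs": {
  "steps": [
    [0, 0, 0.4, 0, 0, 0, 1],
    [0, 0, 0.2, 0, 0, 0, 1],
    [0, 0, 0.2, 0, 0, 0, 1]
  ]
}}

```text
clock: 8.62
tool_pos: [0.5686, -0.2625, 0.0719]
eef_rot: [0.636, 0.772, 0.0, 0.0]
contact_force: [-0.7, -0.2, -0.4]
opening: 0.196
finger_force: 20.0
```

Request:
{"fn": "step_arm", "kwargs": {
  "steps": [
    [0, 0, 0.2, 0, 0, 0, 1],
    [0, 0, 0.1, 0, 0, 0, 1]
  ]
}}

```text
clock: 8.88
tool_pos: [0.5684, -0.2624, 0.0686]
eef_rot: [0.636, 0.772, 0.0, -0.0]
contact_force: [0.2, 0.2, -0.3]
opening: 0.197
finger_force: 20.0
```

Request:
{"fn": "step_arm", "kwargs": {
  "steps": [
    [0, 0, 0.1, 0, 0, 0, 1],
    [0, 0, 0.1, 0, 0, 0, 1]
  ]
}}

```text
clock: 9.12
tool_pos: [0.5684, -0.2624, 0.0666]
eef_rot: [0.636, 0.772, 0.0, -0.0]
contact_force: [0.0, 0.2, 0.1]
opening: 0.197
finger_force: 20.0
```

Request:
{"fn": "step_arm", "kwargs": {
  "steps": [
    [0, 0, 0.1, 0, 0, 0, 1],
    [0, 0, 0, 0, 0, 0, 1]
  ]
}}

```text
clock: 9.38
tool_pos: [0.5685, -0.2624, 0.0659]
eef_rot: [0.636, 0.772, 0.0, 0.0]
contact_force: [-0.6, 0.0, 2.9]
opening: 0.199
finger_force: 20.0
```

It touched the floor at 2.9 N. I release and back away upward.

Request:
{"fn": "step_arm", "kwargs": {
  "steps": [
    [0, 0, 0, 0, 0, 0, 0.5],
    [0, 0, 0, 0, 0, 0, 0.2],
    [0, 0, 0, 0, 0, 0, 0.2],
    [0, 0, -1.5, 0, 0, 0, 0.2],
    [0, 0, -3, 0, 0, 0, 0.2],
    [0, 0, -4, 0, 0, 0, 0.2],
    [0, 0, -4, 0, 0, 0, 0.2],
    [0, 0, -3, 0, 0, 0, 0.2]
  ]
}}

```text
clock: 10.38
tool_pos: [0.5689, -0.2626, 0.2237]
eef_rot: [0.636, 0.772, 0.0, 0.001]
contact_force: [0.5, -0.6, -0.9]
opening: 0.401
finger_force: 0.0
```

Request:
{"fn": "step_arm", "kwargs": {
  "steps": [
    [0, 0, 0, 0, 0, 0, 0.2],
    [0, 0, 0, 0, 0, 0, 0.2],
    [0, 0, 0, 0, 0, 0, 0.2],
    [0, 0, 0, 0, 0, 0, 0.2]
  ]
}}

```text
clock: 10.88
tool_pos: [0.5679, -0.2621, 0.2196]
eef_rot: [0.636, 0.772, -0.0, -0.001]
contact_force: [-0.3, 0.3, 1.0]
opening: 0.402
finger_force: 0.0
```

```bash
python3 - <<'E'
from h import *
w=snap('scene','s4.png')
E
```

```text
(no output)
```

View pics/s4.png

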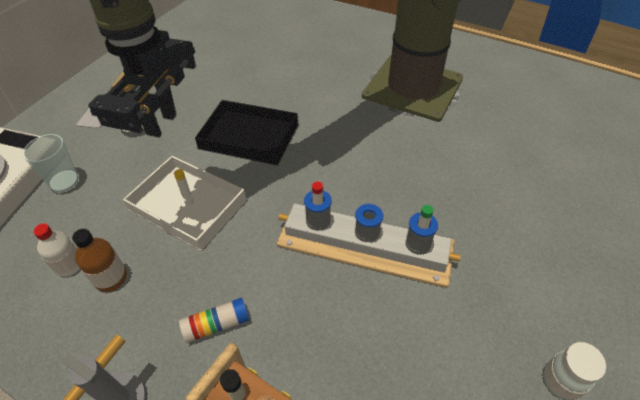

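The tube stands in the white tray with its cap at (180,174). The red and green tubes are still in place and the gripper is clear.

```bash
python3 -c "
from plant import r
print(r.finish_job())"
```

```text
the job is handed in; nothing more can be done
None
```

The job is handed in: I pressed the ring down to its stop, pulled the yellow-capped tube out and lowered it into the white tray, where it stands; the green and red tubes were left in place. The hand-in returned no verdict.

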